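# Lay the compression fitting between the shower arm and the fill valve

## Robot

A 7-joint arm with a two-finger parallel gripper is mounted at the origin on the work surface. World frame = base frame: x ahead of the robot, y to its left, z up, the work surface at z = 0. Lengths are in m, angles in rad, forces in N, time in s.
With the tool pointing down it reaches from about 0.4 to 0.75 m from the base axis. Payload 19.5 kg.
Tool frame: the origin (TCP) lies midway between the tips of the shut fingers; the grasp point (between the pads) lies 19 mm behind it (arm.tcp_to_grasp is the distance from the TCP to the grasp point, in m); z points along the fingers, y is the line along which they close (so a half turn about z gives the same grasp; the last joint's range is limited). The gripper opens to 85 mm and grips with 20 to 120 N. Pads are 22 mm wide; open, the fingers measure 114 mm over their backs; the gripper's body (76 mm by 85 mm) begins 54 mm behind the grasp point. The pads swing forward as they close: fully open they stand 13 mm farther back than shut.
Start: joints at [-1.294, 0.707, -0.028, 1.485, 0.022, 0.951, -0.075], TCP at [0.18, 0.546, 0.231] pointing down, gripper open.
Joint ranges: [-2.71, 2.71], [-0.32, 2.16], [-1.57, 1.52], [0, 2.45], [-1.46, 4.6], [0, 2.02], [-2.83, 2.83]. Speed limits (rad/s): [1.89, 1.89, 2.57, 2.57, 3.01, 3.01, 3.01].

## Interface

Orientations are given as [roll, pitch, yaw] about the fixed x, y, z axes, in that order (R = Rz(yaw) Ry(pitch) Rx(roll)).
In Python, from workcell import arm gives the robot as it stands.
- The arm moves only by the tool servo_tool, never from a script. Its argument "plan" is a list of rows, each a list of 7 numbers: the shift along the world's x, y, z in cm, then the turn, a rotation vector about the world's x, y, z in rad, then the closure, from 0 (fully open) to 1 (shut). A call has 1 to 20 rows; each row is the pose to reach, as a shift and turn from the pose commanded when the call began; what a row does not reach only later rows make up. A row lasts 1/8 s, in which the tool goes at most 62.5 mm and 10.7 degrees, less where a joint would pass 70% of its speed; a pose out of reach is approached as far as the arm can. A call with a gripper value outside its range is refused whole. The fingers move at their own pace and stop on an object; "grip_force" is the grip in N (left out, the last holds). Time passes only in rows, so rows that repeat a pose let the fingers close. It gives the time, the measured TCP pose, the force, the opening and the grip force at its end, in the units of the state.
- arm.read_state(): the state, without advancing time (a new reading comes with each control period).
- arm.read_camera(name): name is "side" or "top" or "wrist"; returns a dict with "frame" (384x512x3 uint8, blue, green, red), "mtx" (3x3 intrinsics, pixels), "D" ([k1, k2, p1, p2, k3] as OpenCV has them; the pictures are not rectified), "T" (4x4, takes a point from camera to world coordinates). Camera axes: x right, y down, z forward; pixel columns grow to the right and rows downward; lengths in m; the calibration is good to about 2 mm. A picture is of the moment at which its call begins. There is no depth.
- arm.job_done(): hands the job in; it is judged then, once.
The state is a dict: "time": time; "joints": joint angles; "qd": joint speeds; "effort": joint torques, N m; "tool_pos": TCP position; "ee_rot": TCP orientation; "ft_force": force on the tool from outside, world axes, zero at the start; "ft_torque": the same for the moment, N m; "width": finger opening in m; "grasp_force": force on a finger pad.
Only numpy, scipy, OpenCV 4.12 (cv2) and the standard library are available. Lean on these libraries where they do the work, as an engineer would, in place of code of your own. Each camera call takes 0.05 s, during which the arm holds its last target. There are 200 camera calls.

## Task

Set out the parts for the repair in a tidy row: take the green compression fitting out of the orange tote, reaching in at a slant under its carrying bar, and lay it gently on the tiles midway between the chrome shower arm and the white fill valve, parallel to them and with its middle level with theirs. Leave the shower arm, the fill valve and everything else where they are, and let go of the fitting.

Things in the scene. Friction and masses are not known exactly. Their poses are not given: they have to be found in the camera images.
- fitting: Green plastic compression coupling, octagonal, lying on its side in the tote: 124 mm long, 46 mm across flats at the two end nuts (each 34 mm long), 40 mm across flats along its 56 mm middle; about 0.2 kg. Origin on its axis at mid length (23 mm above what it lies on), x along its axis; the ends are alike.
- tote: Fixed orange tote, outside 280 (x) by 300 (y) mm, walls 5 mm thick, 40 mm high, floor 5 mm thick. A black round carrying bar, 32 mm thick, runs along y over its middle (x = 0), its axis 155 mm above the tiles, on uprights at y = +-148 mm. The fitting lies under the bar, roughly along tote x. Origin: centre of the underside, on the tiles; x points away from the robot.
- fill_valve: White toilet fill valve lying on its side on the tiles: 200 mm long, 60 mm wide and high, grey square nut, red end cap; x along its length toward the red cap. Origin on its axis at mid length, 30 mm above the tiles.
- shower_arm: Chrome bent tube lying flat on the tiles on either side of the fill valve, nearly parallel to it, about 220 mm between origins. 22 mm thick, about 200 mm long, straight along x from -98 to +60 mm, then bent so that the +x end lies 28 mm toward +y. Origin on the straight part's axis, at the middle of the overall length, 11 mm above the tiles.
- pliers: Bystander: slip-joint pliers with blue grips, 180 mm long, 54 mm wide, 14 mm high, lying in the tote on the left of the fitting. Origin near their middle, x toward the jaws.
- bottle: Bystander: yellow bottle, 44 mm wide, 110 mm high, upright between tote and shower arm or valve. Origin at the centre of its base.
- jar: Bystander: grey jar with blue cap, 72 mm wide, 90 mm high, at the far side. Origin at the centre of its base.
- wrench: Bystander: steel wrench, 180 mm long, lying flat at the right. Origin under its middle.
- tape: Bystander: white tape roll, 90 mm wide, 20 mm high, lying flat at the near right. Origin at the centre of its underside.
- cup: Bystander: white cup, 80 mm wide, 70 mm high, at the far right. Origin at the centre of its base.

How it is judged:
At the end, for the whole second after the job is handed in: Fitting at rest flat on the tiles, origin at most 130 mm (from above) from both the shower arm's and the fill valve's, at most 30 mm along the valve from its middle, axis within 0.22 rad of both their x axes; arm and valve within 20 mm of their start (horizontal distance between fitting and fill_valve below 0.13 m and horizontal distance between fitting and shower_arm below 0.13 m and x of fitting in the frame of fill_valve between -0.03 and 0.03 m and angle between the x axis of fitting and the x axis of fill_valve, either way round below 0.22 rad and angle between the x axis of fitting and the x axis of shower_arm, either way round below 0.22 rad and height (world z) of fitting below 0.027 m and angle between fitting's own x axis and vertical between 1.5 and 1.64 rad and linear speed of fitting below 0.02 m/s and angular speed of fitting below 0.2 rad/s and distance of each of fill_valve, shower_arm from where it was at the start of the episode below 0.02 m); the robot touches nothing.
It fails at once if the fitting is dropped or flung onto the tiles (faster than 0.7 m/s close above them, outside the tote) (horizontal distance between fitting and tote above 0.22 m and height (world z) of fitting below 0.05 m and linear speed of fitting above 0.7 m/s).
It fails at once if the shower arm or the fill valve is shifted by more than 20 mm (distance of any of fill_valve, shower_arm from where it was at the start of the episode above 0.02 m).
It fails at once if a bystander is shifted by more than 20 mm (distance of any of pliers, bottle, jar, wrench, tape, cup from where it was at the start of the episode above 0.02 m).
It also fails if it takes over 45 s, if anything falls off the work surface, if the arm or the gripper's body presses on something with over 40 N, if the wrist force passes 120 N, or if a joint passes its speed limit or range.

## Working session

There is one attempt and no reset: what is moved stays moved. The work goes in short steps, Python scripts to look and compute and a tool call to move; the robot and the scene stay as the last step left them, time stands still between calls to the robot, and variables do not carry over. Pictures are saved under pics/ and viewed, at most 10 in all, crops included, and the job is handed in when it is done.

Besides the shell and the picture viewer there is one more tool, called after ">>>" by a JSON object that holds its "op" and its "data". servo_tool: Moves the arm, as the interface text tells. Its arguments: {"type":"object","properties":{"plan":{"type":"array"},"grip_force":{"type":"number"}},"required":["plan"]}

```bash
mkdir -p pics; ls; cat > h.py <<'E'
import numpy as np, cv2
from workcell import arm
def ray(c,px):
    p=cv2.undistortPoints(np.array(px,float).reshape(-1,1,2),c["mtx"],np.array(c["D"],float)).reshape(-1,2)
    d=np.c_[p,np.ones(len(p))]@c["T"][:3,:3].T
    return c["T"][:3,3],d
def atz(c,px,z):
    o,d=ray(c,px); return o+d*((z-o[2])/d[:,2])[:,None]
def proj(c,P):
    Ti=np.linalg.inv(c["T"]); 
    return cv2.projectPoints(np.array(P,float).reshape(-1,1,3),cv2.Rodrigues(Ti[:3,:3])[0],Ti[:3,3],c["mtx"],np.array(c["D"],float))[0].reshape(-1,2)
E
python3 - <<'E'
from h import *
import pickle
for n in ["top","side"]:
    c=arm.read_camera(n); c={k:(np.array(v)) for k,v in c.items()}
    pickle.dump(c,open(n+".pkl","wb"))
    cv2.imwrite(f"pics/{n}0.png",cv2.resize(c["frame"],(800,600)))
    print(n,c["T"].round(3).tolist())
s=arm.read_state(); print(s)
E
```

```text
pics
top [[-0.009, -0.996, 0.09, 0.479], [-1.0, 0.008, -0.007, -0.01], [0.007, -0.09, -0.996, 1.058], [0.0, 0.0, 0.0, 1.0]]
side [[-0.916, -0.228, 0.329, 0.143], [-0.4, 0.483, -0.779, 0.981], [0.02, -0.846, -0.534, 0.764], [0.0, 0.0, 0.0, 1.0]]
{'time': 0.1, 'joints': array([-1.29370648,  0.70697662, -0.02765026,  1.4849272 ,  0.02198275,
        0.95086216, -0.07549132]), 'qd': array([ 1.07565127e-04, -2.26160463e-03, -6.00410020e-04, -1.08721683e-03,
        9.27331486e-04,  1.39702441e-04, -3.53031576e-05]), 'effort': array([ 2.73355254e-03, -8.84269023e+01,  1.23697668e+00, -2.36449903e+01,
        1.71435223e-02,  5.11259161e-03, -1.32758026e-05]), 'tool_pos': array([0.18012773, 0.54583615, 0.23091663]), 'ee_rot': array([-3.14072006e+00, -1.22752152e-05,  2.82282557e+00]), 'ft_force': array([0.49173503, 0.27980294, 0.19660142]), 'ft_torque': array([ 0.00290303, -0.04201476, -0.00765105]), 'grasp_force': 0.0, 'width': 0.08538744456059384}
```

View pics/top0.png

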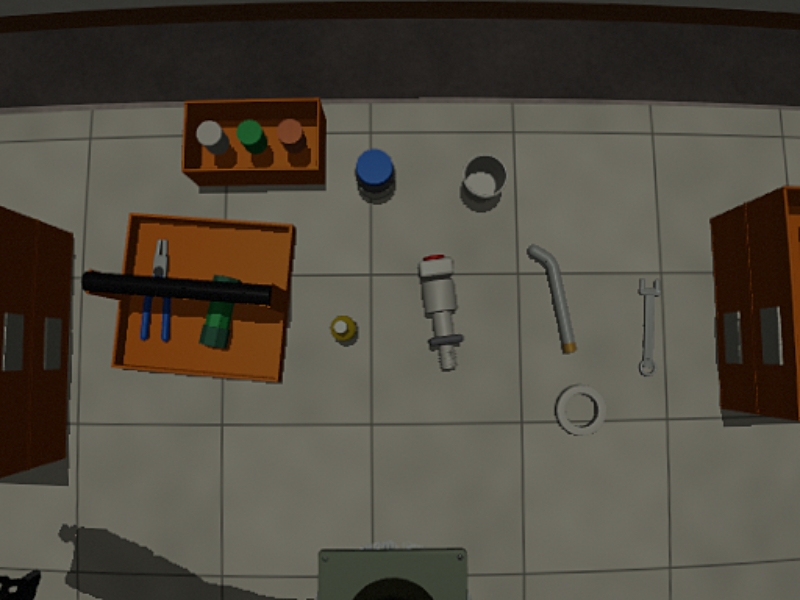

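View pics/side0.png

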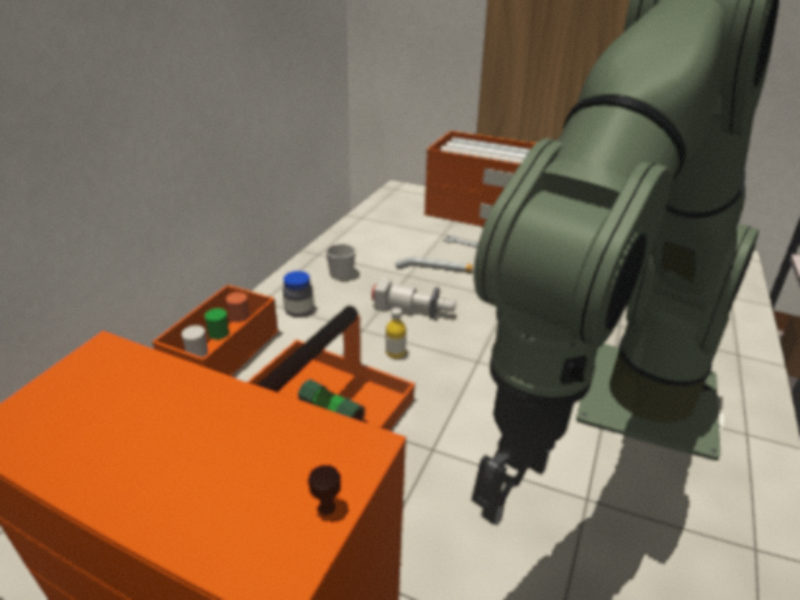

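The top view shows the tote at (205,297), the fitting from about (213,347) to (223,277) under the bar, and the valve from (447,370) to (433,257). It also shows the shower arm from (570,352) to (533,250) and the bottle at (343,329). In the side view the fitting is at (330,400). I'll zoom in to measure.

```bash
python3 - <<'E'
from h import *
import pickle
c=pickle.load(open("top.pkl","rb")); f=c["frame"]
a=cv2.convertScaleAbs(f[130:250,65:195],alpha=1.8); cv2.imwrite("pics/c1.png",cv2.resize(a,None,fx=5,fy=5,interpolation=cv2.INTER_CUBIC)[:600])
a=cv2.convertScaleAbs(f[150:250,200:390],alpha=1.6); cv2.imwrite("pics/c2.png",cv2.resize(a,None,fx=4,fy=4,interpolation=cv2.INTER_CUBIC))
E
```

```text
(no output)
```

View pics/c1.png

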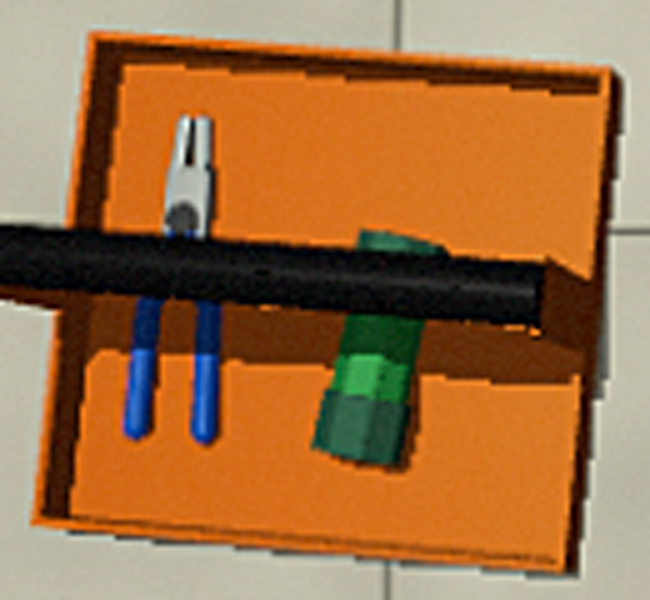

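View pics/c2.png

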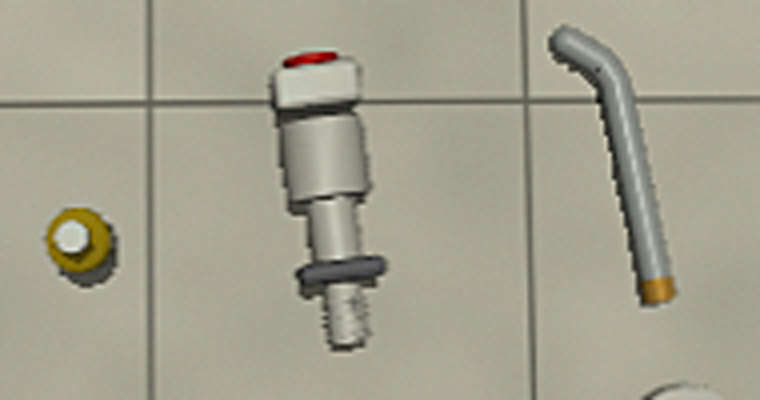

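```bash
cat > m.py <<'E'
from h import *
import pickle
from scipy.optimize import minimize
def octo(half,x0,x1):
    a=np.arange(8)*np.pi/4+np.pi/8; r=half/np.cos(np.pi/8)
    return np.array([[x,r*np.cos(t),r*np.sin(t)] for x in (x0,x1) for t in a])
parts=[octo(.023,-.062,-.028),octo(.020,-.028,.028),octo(.023,.028,.062)]
def sil(c,p,z,S=4):
    m=np.zeros((384*S,512*S),np.uint8); cs,sn=np.cos(p[2]),np.sin(p[2]); R=np.array([[cs,-sn,0],[sn,cs,0],[0,0,1]])
    for q in parts:
        u=proj(c,q@R.T+[p[0],p[1],z]); cv2.fillConvexPoly(m,cv2.convexHull(((u+.5)*S*16-8).astype(np.int32)),255,shift=4)
    return cv2.resize(m,(512,384),interpolation=cv2.INTER_AREA)/255.
def fit(c,z,p0,roi):
    h=cv2.cvtColor(c["frame"],cv2.COLOR_BGR2HSV).astype(int)
    g=((h[...,0]>40)&(h[...,0]<95)&(h[...,1]>70)&(h[...,2]>15)).astype(float)
    black=(h[...,2]<30)&(g==0)
    w=np.zeros_like(g); w[roi[1]:roi[3],roi[0]:roi[2]]=1; w[cv2.dilate(black.astype(np.uint8),np.ones((3,3)))>0]=0
    L=lambda p:(np.abs(sil(c,p,z)-g)*w).sum()
    best=min((minimize(L,[p0[0]+a,p0[1]+b,p0[2]+d],method="Nelder-Mead",options=dict(initial_simplex=np.array(p0)+np.array([[a,b,d],[a+.01,b,d],[a,b+.01,d],[a,b,d+.1]]))) for a in(-.01,.01) for b in(-.01,.01) for d in(-.08,.08)),key=lambda r:r.fun)
    return best.x,best.fun,(g*w).sum()
E
python3 - <<'E'
from m import *
c=pickle.load(open("top.pkl","rb"))
k=lambda L:[(65+u/5-.4,130+v/5-.4) for u,v in L]
k2=lambda L:[(200+u/4-.375,150+v/4-.375) for u,v in L]
t=atz(c,k([(92,33),(618,72),(575,572),(37,522)]),.04); print("tote",t.round(3).tolist(),t.mean(0).round(4),np.linalg.norm(t-np.roll(t,-1,0),axis=1).round(3))
e=atz(c,k([(400,240),(365,457)]),.028);print("fit ends",e.round(3).tolist())
d=e[0]-e[1];print(fit(c,.028,[*e.mean(0)[:2],np.arctan2(d[1],d[0])],(115,165,165,230)))
v=atz(c,k2([(310,53),(347,347)]),.03); d=v[0]-v[1];print("valve",v.round(4).tolist(),v.mean(0),np.linalg.norm(d),np.arctan2(d[1],d[0]))
s=atz(c,k2([(657,303),(614,90),(553,40)]),.011); d=s[1]-s[0];d/=np.linalg.norm(d)
print("arm",s.round(4).tolist(),"yaw",np.arctan2(d[1],d[0]),"org",s[0]+.098*d)
print("bottle",atz(c,k2([(71,237)]),.11),"pliers",atz(c,k([(196,116),(135,437),(205,440),(165,200),(215,200)]),.012).round(3).tolist())
b=atz(c,k([(540,265),(540,325),(0,258)]),.155);print("bar",b.round(3).tolist())
E
```

```text
tote [[0.736, 0.471, 0.04], [0.709, 0.17, 0.04], [0.433, 0.191, 0.04], [0.46, 0.493, 0.04]] [0.5843 0.3312 0.04  ] [0.302 0.277 0.303 0.276]
fit ends [[0.617, 0.294, 0.028], [0.496, 0.312, 0.028]]
(array([ 0.55613849,  0.30399363, -0.20361338]), np.float64(27.333333333333332), np.float64(444.0))
valve [[0.655, -0.0777, 0.03], [0.4506, -0.1003, 0.03]] [ 0.55276977 -0.08904428  0.03      ] 0.20565995368290585 0.1100702273631357
arm [[0.4781, -0.3223, 0.011], [0.6302, -0.2963, 0.011], [0.6666, -0.2534, 0.011]] yaw 0.1692022404925479 org [ 0.57474175 -0.30578345  0.011     ]
bottle [[0.52407797 0.08138312 0.11      ]] pliers [[0.693, 0.42, 0.012], [0.508, 0.45, 0.012], [0.506, 0.409, 0.012], [0.644, 0.437, 0.012], [0.644, 0.407, 0.012]]
bar [[0.587, 0.187, 0.155], [0.558, 0.187, 0.155], [0.593, 0.46, 0.155]]
```

```bash
cat > p.py <<'E'
from h import *
from scipy.spatial.transform import Rotation as Ro
def target(C,yaw,z,th=np.pi/6,back=0,s=-.004,lead=.024):
    u=np.array([np.cos(yaw),np.sin(yaw),0]); zt=np.sin(th)*u-np.cos(th)*np.array([0,0,1]); x=np.cross([-u[1],u[0],0],zt)
    R=Ro.from_matrix(np.c_[x,[-u[1],u[0],0],zt])
    p=np.array([C[0],C[1],0])+u*(s+lead*np.sin(th)); p[2]=z
    return p-back*zt,R
def row(st,p,R):
    R0=Ro.from_euler("xyz",st["ee_rot"]); return np.r_[(p-st["tool_pos"])*100,(R*R0.inv()).as_rotvec()].round(3)
E
python3 - <<'E'
from m import *; from p import *
c=pickle.load(open("side.pkl","rb"))
print("side",fit(c,.028,[.556,.304,-.2],(185,235,240,275)), proj(c,[.556,.304,.028]))
s=arm.read_state()
for b in (.15,0): p,R=target((.556,.304),-.2,.013,back=b); print(p,row(s,p,R))
E
```

```text
side (array([ 0.57536547,  0.29007711, -0.05494422]), np.float64(333.2705882352941), np.float64(354.0)) [[211.66300959 257.79895459]]
[0.49033554 0.31731085 0.14290381] [ 31.021 -22.853  -8.801  -0.134  -0.507   0.116]
[0.56384053 0.30241065 0.013     ] [ 38.371 -24.343 -21.792  -0.134  -0.507   0.116]
```

>>> {"op": "servo_tool", "data": {"plan": [[4, -4, 0, 0, 0, 0, 0], [8, -8, 0, 0, -0.1, 0, 0], [12, -12, 0, -0.03, -0.2, 0.03, 0], [16, -16, 0, -0.06, -0.3, 0.06, 0], [20, -19, 0, -0.1, -0.4, 0.1, 0], [24, -21, 0, -0.13, -0.51, 0.116, 0], [26, -22, -2, -0.134, -0.507, 0.116, 0], [28, -22.4, -4, -0.134, -0.507, 0.116, 0], [31, -22.9, -8.8, -0.134, -0.507, 0.116, 0], [31, -22.9, -8.8, -0.134, -0.507, 0.116, 0], [31, -22.9, -8.8, -0.134, -0.507, 0.116, 0], [31, -22.9, -8.8, -0.134, -0.507, 0.116, 0]], "grip_force": 50}}

```text
time: 1.6
tool_pos: [0.4899, 0.3177, 0.1446]
ee_rot: [3.139, 0.525, 2.941]
ft_force: [-0.4, -0.3, 0.6]
width: 0.0855
grasp_force: 0.0
```

```bash
python3 - <<'E'
from m import *; from p import *
s=arm.read_state(); print(s["time"],s["tool_pos"],s["ee_rot"],s["ft_force"])
c=arm.read_camera("wrist"); c={k:np.array(v) for k,v in c.items()}; pickle.dump(c,open("w.pkl","wb"))
print(proj(c,[[.556,.304,.028],[.496,.316,.028],[.617,.292,.028]])/.64, c["T"][:3,3])
print(fit(c,.028,[.556,.304,-.2],(0,0,512,384)))
cv2.imwrite("pics/w1.png",cv2.resize(cv2.convertScaleAbs(c["frame"],alpha=1.5),(800,600)))
p,R=target((.556,.304),-.2,.013); print(row(s,p,R))
E
```

```text
1.6 [0.48992412 0.31772749 0.14456105] [3.13888096 0.52455672 2.94096233] [-0.35577612 -0.30907013  0.58525688]
[[401.30336651 287.26104902]
 [400.83654989 189.19073777]
 [401.97490282 360.67362396]] [0.36402212 0.34289897 0.23495995]
(array([ 0.62064779,  0.28779147, -0.25821993]), np.float64(4311.721568627451), np.float64(1267.0))
[ 7.3920e+00 -1.5320e+00 -1.3156e+01 -2.0000e-03  1.0000e-03 -1.0000e-03]
```

View pics/w1.png

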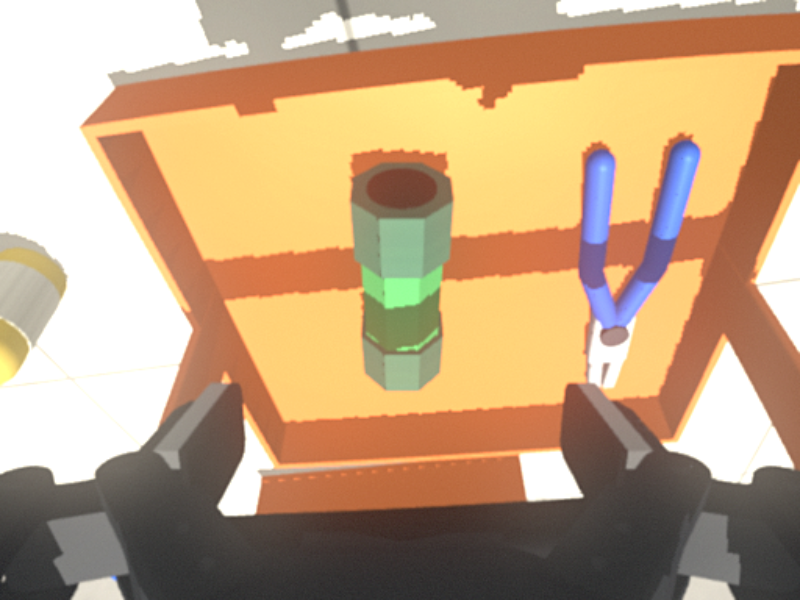

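The prediction (401,189)-(402,361) lies on the fitting as seen, and the finger midpoint (402) is in line with its axis. I'll go in along the slant and grip.

>>> {"op": "servo_tool", "data": {"plan": [[1.7, -0.3, -3, 0, 0, 0, 0], [3.4, -0.7, -6, 0, 0, 0, 0], [5.1, -1, -9, 0, 0, 0, 0], [6.3, -1.2, -11, 0, 0, 0, 0], [6.9, -1.4, -12.2, 0, 0, 0, 0], [7.4, -1.5, -13, 0, 0, 0, 0], [7.4, -1.5, -13, 0, 0, 0, 0], [7.4, -1.5, -13, 0, 0, 0, 0], [7.4, -1.5, -13, 0, 0, 0, 0.3], [7.4, -1.5, -13, 0, 0, 0, 0.6], [7.4, -1.5, -13, 0, 0, 0, 0.8], [7.4, -1.5, -13, 0, 0, 0, 0.8], [7.4, -1.5, -13, 0, 0, 0, 0.8], [7.4, -1.5, -13, 0, 0, 0, 0.8]], "grip_force": 50}}

```text
time: 3.4
tool_pos: [0.5699, 0.3095, 0.0182]
ee_rot: [-3.128, 0.515, 2.941]
ft_force: [-2.6, -0.8, 6.5]
width: 0.0393
grasp_force: 50.3
```

>>> {"op": "servo_tool", "data": {"plan": [[-0.3, 0.1, 0.5, 0, 0, 0, 0.8], [-0.9, 0.2, 1.5, 0, 0, 0, 0.8], [-1.7, 0.3, 3, 0, 0, 0, 0.8], [-2.6, 0.5, 4.5, 0, 0, 0, 0.8], [-2.9, 0.6, 5, 0, 0, 0, 0.8], [-2.9, 0.6, 5, 0, 0, 0, 0.8]]}}

```text
time: 4.15
tool_pos: [0.5408, 0.316, 0.0683]
ee_rot: [-3.129, 0.515, 2.941]
ft_force: [-0.2, -0.7, -0.9]
width: 0.0389
grasp_force: 50.6
```

```bash
python3 - <<'E'
from m import *; from p import *
s=arm.read_state(); print({k:np.round(v,4).tolist() for k,v in s.items()})
c=arm.read_camera("wrist"); cv2.imwrite("pics/w2.png",cv2.convertScaleAbs(np.array(c["frame"]),alpha=1.5))
E
```

```text
{'time': 4.15, 'joints': [-1.0384, 1.032, 0.4889, 1.8454, 0.5042, 0.0578, 0.0381], 'qd': [0.0105, 0.0215, -0.0012, -0.0062, 0.0009, -0.0066, -0.0018], 'effort': [-0.8997, -94.3913, 15.6561, -9.5956, 0.1502, 0.138, 0.0044], 'tool_pos': [0.5408, 0.316, 0.0683], 'ee_rot': [-3.1287, 0.5146, 2.9412], 'ft_force': [-0.2114, -0.722, -0.9314], 'ft_torque': [0.1042, 0.6384, -0.0266], 'grasp_force': 50.5924, 'width': 0.0389}
```

View pics/w2.png

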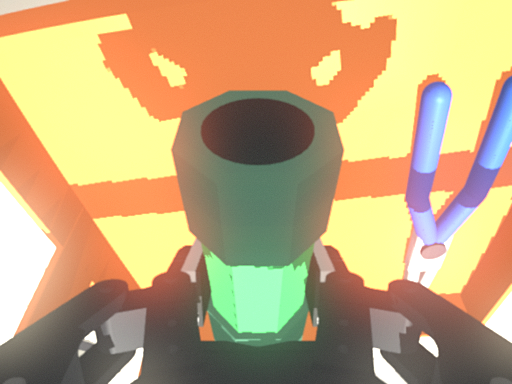

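The grip is square on the green middle, with the near nut at (258,150) and the pads at (195–325,280). Next I'll back out from under the bar and rise.

>>> {"op": "servo_tool", "data": {"plan": [[-1, 0.2, 0.3, 0, 0, 0, 0.8], [-3, 0.6, 1, 0, 0, 0, 0.8], [-5.5, 1.1, 1.5, 0, 0, 0, 0.8], [-8, 1.6, 2, 0, 0, 0, 0.8], [-10, 2, 3, 0, 0, 0, 0.8], [-11, 2.2, 6, 0, 0, 0, 0.8], [-11, 2.2, 10, 0, 0, 0, 0.8], [-11, 2.2, 13, 0, 0, 0, 0.8], [-11, 2.2, 13, 0, 0, 0, 0.8], [-11, 2.2, 13, 0, 0, 0, 0.8]]}}

```text
time: 5.45
tool_pos: [0.4304, 0.3375, 0.1971]
ee_rot: [-3.127, 0.514, 2.942]
ft_force: [-0.4, 0.1, -2.3]
width: 0.0392
grasp_force: 50.7
```

```bash
python3 - <<'E'
from p import *
s=arm.read_state(); print(s["joints"].round(3),s["ft_force"])
for z in (.2,.013): p,R=target((.564,-.197),.14,z); print(p,row(s,p,R))
E
```

```text
[-1.266  0.734  0.501  1.97   0.464  0.31   0.021] [-0.38127593  0.09095637 -2.34185161]
[ 0.57192173 -0.19588366  0.2       ] [ 1.4154e+01 -5.3340e+01  2.9200e-01  1.2000e-02 -1.0000e-02  3.4700e-01]
[ 0.57192173 -0.19588366  0.013     ] [ 1.4154e+01 -5.3340e+01 -1.8408e+01  1.2000e-02 -1.0000e-02  3.4700e-01]
```

>>> {"op": "servo_tool", "data": {"plan": [[1, -2, 0.5, 0, 0, 0, 0.8], [2, -5.5, 1, 0, 0, 0.02, 0.8], [3.5, -9.5, 1, 0, 0, 0.05, 0.8], [5, -14, 1, 0, 0, 0.08, 0.8], [6.5, -18.5, 1, 0, 0, 0.11, 0.8], [8, -23, 1, 0, 0, 0.14, 0.8], [9.5, -27.5, 1, 0, 0, 0.17, 0.8], [10.5, -32, 1, 0, 0, 0.2, 0.8], [11.5, -36.5, 1, 0, 0, 0.23, 0.8], [12.5, -41, 1, 0, 0, 0.26, 0.8], [13.2, -45, 1, 0, 0, 0.29, 0.8], [13.8, -49, 1, 0, 0, 0.32, 0.8], [14.1, -52, 0, 0, 0, 0.34, 0.8], [14.2, -53.3, 0, 0, 0, 0.34, 0.8], [14.2, -53.3, 0, 0, 0, 0.34, 0.8], [14.2, -53.3, 0, 0, 0, 0.34, 0.8]]}}

```text
time: 7.45
tool_pos: [0.5711, -0.1988, 0.1961]
ee_rot: [-3.13, 0.512, -3.008]
ft_force: [0.0, 0.1, -1.6]
width: 0.0394
grasp_force: 52.0
```

```bash
python3 - <<'E'
from p import *
s=arm.read_state(); print(s["joints"].round(3),s["ft_force"])
p,R=target((.564,-.197),.14,.013); print(p,row(s,p,R))
E
```

```text
[ 0.77   0.746 -0.654  1.932  1.153  0.221  0.968] [ 0.03669389  0.13457547 -1.62064942]
[ 0.57192173 -0.19588366  0.013     ] [ 7.8000e-02  2.9400e-01 -1.8311e+01  1.2000e-02 -1.0000e-02  1.2000e-02]
```

>>> {"op": "servo_tool", "data": {"plan": [[0, 0.1, -2, 0, 0, 0, 0.8], [0, 0.2, -5, 0, 0, 0, 0.8], [0, 0.2, -8, 0, 0, 0, 0.8], [0, 0.2, -11, 0, 0, 0, 0.8], [0, 0.2, -13.5, 0, 0, 0, 0.8], [0, 0.2, -15, 0, 0, 0, 0.8], [0, 0.2, -16, 0, 0, 0, 0.8], [0, 0.2, -16, 0, 0, 0, 0.8]]}}

```text
time: 8.45
tool_pos: [0.5719, -0.1928, 0.0372]
ee_rot: [-3.129, 0.511, -3.001]
ft_force: [1.1, 0.2, -0.8]
width: 0.0388
grasp_force: 52.4
```

```bash
python3 - <<'E'
from m import *; from p import *
s=arm.read_state(); print(s["joints"].round(3),s["ft_force"])
p,R=target((.564,-.197),.14,.013); print(p,row(s,p,R))
a=np.array(arm.read_camera("wrist")["frame"]);b=np.array(arm.read_camera("side")["frame"])[100:330,200:420]
cv2.imwrite("pics/m3.png",np.hstack([cv2.resize(a,(400,300)),cv2.resize(cv2.convertScaleAbs(b,alpha=1.5),(400,300))]))
E
```

```text
[ 0.827  1.131 -0.827  2.018  2.199  0.521  0.104] [ 1.0920361   0.17087984 -0.79597425]
[ 0.57192173 -0.19588366  0.013     ] [-2.000e-03 -3.070e-01 -2.416e+00  1.200e-02 -1.100e-02  5.000e-03]
```

View pics/m3.png

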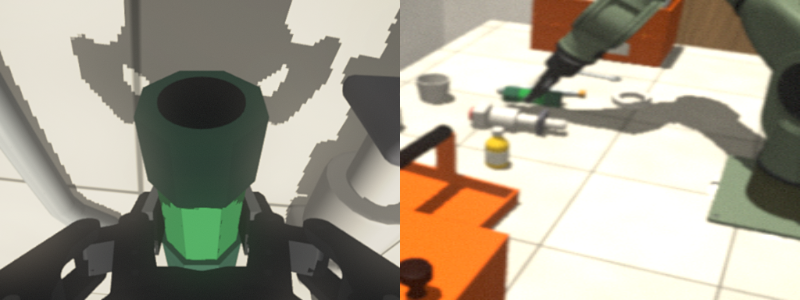

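The fitting hangs level in the fingers between the arm on the left and the valve on the right in the wrist view, and clear of both. I'll lower it slowly.

>>> {"op": "servo_tool", "data": {"plan": [[0, -0.1, -0.6, 0, 0, 0, 0.8], [0, -0.2, -1.1, 0, 0, 0, 0.8], [0, -0.3, -1.5, 0, 0, 0, 0.8], [0, -0.3, -1.8, 0, 0, 0, 0.8], [0, -0.3, -2, 0, 0, 0, 0.8], [0, -0.3, -2.1, 0, 0, 0, 0.8], [0, -0.3, -2.1, 0, 0, 0, 0.8], [0, -0.3, -2.1, 0, 0, 0, 0.8]]}}

```text
time: 9.55
tool_pos: [0.573, -0.1964, 0.017]
ee_rot: [-3.128, 0.515, -3.002]
ft_force: [0.2, 0.1, -1.9]
width: 0.0389
grasp_force: 52.5
```

>>> {"op": "servo_tool", "data": {"plan": [[0, 0, -0.1, 0, 0, 0, 0.8], [0, 0, -0.2, 0, 0, 0, 0.8], [0, 0, -0.3, 0, 0, 0, 0.8], [0, 0, -0.3, 0, 0, 0, 0.8]]}}

```text
time: 10.05
tool_pos: [0.5729, -0.1964, 0.0138]
ee_rot: [-3.128, 0.514, -3.002]
ft_force: [-0.8, 0.1, -1.8]
width: 0.0391
grasp_force: 52.5
```

>>> {"op": "servo_tool", "data": {"plan": [[0, 0, -0.05, 0, 0, 0, 0.8], [0, 0, -0.1, 0, 0, 0, 0.8], [0, 0, -0.15, 0, 0, 0, 0.8], [0, 0, -0.15, 0, 0, 0, 0.8]]}}

```text
time: 10.55
tool_pos: [0.5731, -0.1964, 0.0131]
ee_rot: [-3.128, 0.515, -3.002]
ft_force: [-7.0, -1.4, 13.6]
width: 0.0388
grasp_force: 54.7
```

Contact: 13.6 N upward at the expected height. Now I'll open the fingers and withdraw along the slant.

>>> {"op": "servo_tool", "data": {"plan": [[0, 0, 0.1, 0, 0, 0, 0.6], [0, 0, 0.1, 0, 0, 0, 0.3], [0, 0, 0.1, 0, 0, 0, 0.1], [0, 0, 0.1, 0, 0, 0, 0], [0, 0, 0.1, 0, 0, 0, 0], [0, 0, 0.1, 0, 0, 0, 0], [-0.5, -0.1, 1, 0, 0, 0, 0], [-1.5, -0.2, 2.7, 0, 0, 0, 0], [-3, -0.4, 5.2, 0, 0, 0, 0], [-5, -0.7, 8.7, 0, 0, 0, 0], [-7.5, -1, 13, 0, 0, 0, 0], [-10, -1.4, 17, 0, 0, 0, 0], [-12, -1.7, 17, 0, 0, 0, 0], [-12, -1.7, 17, 0, 0, 0, 0]]}}

```text
time: 12.3
tool_pos: [0.4517, -0.214, 0.183]
ee_rot: [-3.127, 0.514, -3.003]
ft_force: [0.6, -0.3, -0.3]
width: 0.0854
grasp_force: 0.0
```

```bash
python3 - <<'E'
from m import *; from p import *
s=arm.read_state(); print(s["time"],s["tool_pos"],s["width"],s["ft_force"])
for n in("top","wrist"):
    c=arm.read_camera(n); c={k:np.array(v) for k,v in c.items()}
    if n=="top":
        x=fit(c,.023,[.564,-.197,.14],(290,160,350,240)); print(x); t=c
    else: w=c
a=t["frame"][110:290,40:420]
cv2.imwrite("pics/m4.png",np.vstack([cv2.resize(cv2.convertScaleAbs(a,alpha=1.6),(633,300)),np.hstack([cv2.resize(w["frame"],(400,300)),np.zeros((300,233,3),np.uint8)])]))
v=np.array([.5528,-.089]);r=np.array([.5747,-.3058]);f=x[0][:2]
print(np.linalg.norm(f-v),np.linalg.norm(f-r),(f-v)@[np.cos(.11),np.sin(.11)])
E
```

```text
12.3 [ 0.45173224 -0.21397015  0.18302447] 0.08535528103274602 [ 0.63910963 -0.28772452 -0.26791691]
(array([ 0.56147241, -0.19672222,  0.14052864]), np.float64(24.03529411764706), np.float64(666.0))
0.10807075336027805 0.10987688941354756 -0.003205563100760363
```

View pics/m4.png

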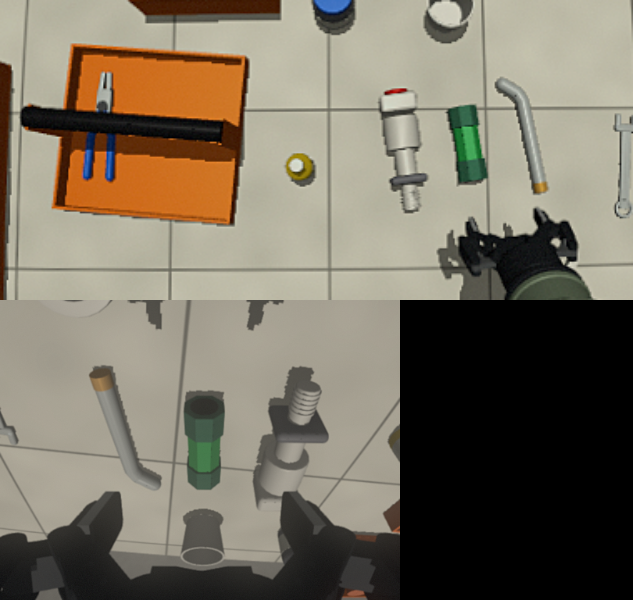

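The fitting lies flat at (467,143) in the top view. It is midway between valve and arm, parallel to both, and nothing else has moved. The fit puts it 108 and 110 mm from the two, -3 mm along the valve, with a yaw of 0.14. Handing in.

```bash
python3 -c "
from workcell import arm
print(arm.job_done())"
```

```text
the job is handed in; nothing more can be done
None
```

The green fitting is on the tiles midway between the shower arm and the fill valve (110 mm and 108 mm between centres), parallel to them and level to within about 3 mm; it is released, nothing else looks moved, and the job is handed in, though the hand-in returned no verdict.

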